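# Clamp a jar in a quick-release jar vice

## Robot

A 7-joint arm with a two-finger parallel gripper is mounted at the origin on a cart in front of the work surface, level with it; the furniture and walls round the work are solid. World frame = base frame: x ahead of the robot, y to its left, z up, the work surface at z = 0. Lengths are in m, angles in degrees, forces in N, time in s.
With the tool pointing down it reaches from about 0.425 to 0.875 m from the base axis. Payload 8.4 kg.
Tool frame: the origin (TCP) lies midway between the tips of the shut fingers; the grasp point (between the pads) lies 19 mm behind it; z points along the fingers, y is the line along which they close (so a half turn about z gives the same grasp; the last joint's range is limited). The gripper opens to 87 mm and grips with 3 to 60 N. Pads are 19 mm wide; open, the fingers measure 117 mm over their backs; the gripper's body (75 mm by 190 mm) begins 51 mm behind the grasp point.
Start: joints at [61.467, 19.091, 2.286, 83.961, -0.768, 76.965, -3.352], TCP at [0.252, -0.599, 0.223] pointing down, gripper open.
Joint ranges: [-147.57, 147.57], [-21.85, 119.76], [-74.77, 79.35], [14.55, 137.4], [-85.83, 265.84], [4.83, 119.75], [-152.11, 152.11]. Speed limits (degrees/s): [127.2, 127.2, 159.86, 159.86, 180, 180, 180].

## Interface

Orientations are given as a 3x3 rotation matrix whose columns are the frame's x, y, z axes.
In Python, from bench import r, imaging gives the robot as it stands.
- The arm moves only by the shell command python3 -m crank 'ROWS'. ROWS is JSON, a list that holds one entry, the list of rows, each a list of 7 numbers: the shift along the tool's x, y, z in mm, then the turn, a rotation vector about the tool's x, y, z in degrees, then the gripper command: -1 is fully open, 1 is shut, values between are in proportion. A call has 1 to 5 rows; each row shifts and turns the commanded pose from where the row before left it, along the tool's axes as they then stand; what a row does not reach is not made up. A row lasts 1/8 s, in which the tool goes at most 62.5 mm and 10.7 degrees, less where a joint would pass 70% of its speed; a pose out of reach is approached as far as the arm can. A call is refused whole if a number of a shift passes 62.5 or a number of a turn 10.7, either way. A call with a gripper value outside its range is refused whole. The fingers move at their own pace and stop on an object; the grip force is fixed at half the most. Time passes only in rows, so rows that do not move let the fingers close. It gives the time, the measured TCP pose, the force, the opening and the grip force at its end, in the units of the state.
- r.read_state(): the state, without advancing time (a new reading comes with each control period).
- imaging.read_camera(name): name is "side" or "top"; returns (picture, depth): 420x560x3 uint8, red, green, blue; 420x560 float32, m along the optical axis (not along the pixel's ray), 0 where there is no reading.
- imaging.calibration(name): a dict with "intrinsics" (3x3 intrinsics, pixels), "dist" ([k1, k2, p1, p2, k3] as OpenCV has them; the pictures are not rectified), "eye" and "rotation" of the camera in the world. Camera axes: x right, y down, z forward; pixel columns grow to the right and rows downward; lengths in m; the calibration is good to about 2 mm. A picture is of the moment at which its call begins. calibration takes no time and is no camera call.
- r.sign_off(): hands the job in; it is judged then, once.
The state is a dict: "clock": time; "joint_positions": joint angles; "qd": joint speeds; "joint_efforts": joint torques, N m; "tcp_pos": TCP position; "ee_rot": TCP orientation; "ft_force": force on the tool from outside, world axes, zero at the start; "moment": the same for the moment, N m; "opening": finger opening in m; "grasp_force": force on a finger pad.
Only numpy, scipy, OpenCV 4.12 (cv2) and the standard library are available. Lean on these libraries where they do the work, as an engineer would, in place of code of your own. Each camera call takes 0.05 s, during which the arm holds its last target. There are 200 camera calls.

## Task

Clamp the grey-capped spice jar that stands in the jar vice, so that its tight cap can be unscrewed with one hand. Tighten the black nut bit by bit until the red-knobbed cam lever, swung in from its open position, first meets firm resistance about half-way through its quarter turn; then swing the lever fully home and let go. Too loose a nut leaves the jar slipping and too tight a nut cracks it, so go by the feel of the lever, and leave the other things on the worktop alone.

Things in the scene. Friction and masses are not known exactly. Their poses are not given: they have to be found in the camera images.
- vice: jar vice fixed to the worktop: steel base 110 x 300 x 12 mm, nut tower at its +y end, cam lever at its -y end, the jar between on a mat 15 mm above the worktop. Origin: centre of the base's underside. Its y axis is the clamping line, from lever to nut; x points away from the robot, z up. Cheeks reach no higher than 72 mm above the worktop, the nut tower 64 mm.
- jar: full glass spice jar with a grey screw cap, 41 mm across, 106 mm tall, 0.3 kg, standing loose between the cheeks of the vice (cap top 121 mm above the worktop); origin at the centre of its underside.
- v_cheek: rubber-faced V cheek on the nut side (+y of the vice), runs along the vice's y axis and is moved only by the nut; origin: the bottom of the V, 45 mm above the worktop. Touching the jar, the bottom of the V is about 25 mm from the jar's axis.
- nut_grip (a point): on the vertical axis of the black knurled nut (a cylinder 38 mm across and 32 mm tall, its top 96 mm above the worktop), 14 mm below its top: the height to grip.
- nut (a joint): turn of the nut in rad, grows clockwise seen from above (tightening); range -0.3 to 9, starts at 0 to 0.4. Each rad moves the V cheek 3 mm toward the jar. Drag about 0.34 N m; it stays where it is left, also under load. With the lever open the total play at the jar is 22 mm - 3 mm x nut, give or take 6 mm; a well set vice has about 11 mm (some 1.3 to 5.7 rad of tightening).
- lever_knob (a point): middle of the red upright knob at the end of the cam lever: a post 16 mm across (18 mm at its foot), free from 63 to 98 mm above the worktop; this point is 82 mm above the worktop and 70 mm from the lever's pivot axis.
- lever_pivot (a point): on the vertical pivot axis of the cam lever, 64 mm above the worktop, just above the lever's pivot (fixed to the vice, at -105 mm on its y axis).
- lever (a joint): angle of the cam lever in rad: 0 open (points along -y of the vice), grows clockwise seen from above, 1.57 dead centre (points along -x of the vice, toward the robot), 1.72 fully home against its stop; starts at 0 to 0.25. Swings level with 0.06 N m of drag and stays where it is left unless loaded; holds by itself when home. Before the nut is tightened it closes with hardly any resistance.
- glass: drinking glass standing behind, 80 x 80 x 91 mm, origin at the centre of its underside (leave alone)
- lemon: yellow lemon, 71 x 53 x 51 mm, origin under its middle (leave alone)
- spice_navy: another spice jar, with a navy cap, 41 mm across, 100 mm tall, origin at the centre of its underside (leave alone)
- toothpick_pot: small clear pot of toothpicks, 41 mm across, 64 mm tall, origin at the centre of its underside (leave alone)
- presser: steel presser on the lever's eccentric pin, which circles 16 mm from the pivot; it keeps its direction, so it advances along +y of the vice by 16 mm x sin(lever angle). Origin on the pin, 36 mm above the worktop. It carries a flat rubber pad with a spring (14 N per mm); packing behind the pad differs by up to 6 mm either way, unknown. The lever resists with squeeze x 16 mm x cos(angle).
Mind the look-alikes: they are no part of the job. Leave any orange look-alike of the jar alone.

How it is judged (in metres and radians):
On the way, in this order (a step that is already met when the one before it is completed fails the run):
1. with the nut set, the lever takes hold of the jar in the middle part of its swing (between 0.5 and 1.2 rad the V cheek is already pressed on the jar with more than 10 N) (value of joint lever between 0.5 and 1.2 rad and contact force between jar and v_cheek above 10 N), for 0.02 s.
2. the lever is swung fully home (value of joint lever above 1.6 rad), for 0.2 s.
At the end, for the whole second after the job is handed in: The lever is fully home (above 1.6 rad) and stays there; the V cheek presses on the jar with 35 to 105 N (so when resistance set in at about 0.55 to 0.98 rad of the lever's swing); the jar stands still and upright (within 0.1 rad) in the vice, within 30 mm of its middle (value of joint lever above 1.6 rad and contact force between jar and v_cheek between 35 and 105 N and angle between jar's own z axis and vertical below 0.1 rad and horizontal distance between jar and vice below 0.03 m and linear speed of jar below 0.02 m/s); the robot touches nothing.
It fails at once if the jar is cracked: the V cheek presses on it with more than 105 N (contact force between jar and v_cheek above 105 N).
It fails at once if one of the other loose things is pushed by more than 30 mm (distance of any of glass, lemon, spice_navy, toothpick_pot from where it was at the start of the episode above 0.03 m).
It also fails if it takes over 72 s, if anything falls off the work surface, if the arm or the gripper's body presses on something with over 40 N, if the wrist force passes 120 N, or if a joint passes its speed limit or range.

## Working session

There is one attempt and no reset: what is moved stays moved. The work goes in short steps, Python scripts to look and compute and a shell command to move; the robot and the scene stay as the last step left them, time stands still between calls to the robot, and variables do not carry over. Pictures are saved under pics/ and viewed, at most 10 in all, crops included, and the job is handed in when it is done.

```bash
ls; mkdir -p pics; python3 - <<'E'
from bench import r, imaging
import cv2,numpy as np
for n in("side","top"):
    p,d=imaging.read_camera(n); cv2.imwrite(f"pics/{n}0.png",p[:,:,::-1]); np.savez(f"{n}0.npz",p=p,d=d)
    print(n,imaging.calibration(n))
s=r.read_state();print(s['clock'],s['tcp_pos'],s['ee_rot'],s['opening'])
E
```

```text
pics
side {'intrinsics': array([[462.59743464,   0.        , 283.00760464],
       [  0.        , 462.59743464, 206.84228815],
       [  0.        ,   0.        ,   1.        ]]), 'dist': array([0.01345461, 0.        , 0.        , 0.        , 0.        ]), 'eye': array([-0.44253555,  0.2536682 ,  1.05671076]), 'rotation': array([[-0.12819931, -0.6862495 ,  0.71597944],
       [-0.99155131,  0.10308393, -0.07873816],
       [-0.01977195, -0.72002454, -0.69366688]])}
top {'intrinsics': array([[501.59875289,   0.        , 275.09448232],
       [  0.        , 501.59875289, 207.72353468],
       [  0.        ,   0.        ,   1.        ]]), 'dist': array([-0.19082132,  0.        ,  0.        ,  0.        ,  0.        ]), 'eye': array([0.48895343, 0.12097666, 1.46848397]), 'rotation': array([[-0.02092356, -0.99720508,  0.07172338],
       [-0.99977659,  0.02108445,  0.00148679],
       [-0.00299488, -0.07167624, -0.99742345]])}
0.1 [ 0.25219379 -0.59865311  0.22176584] [[ 9.21544433e-01  3.88272358e-01 -6.59061770e-04]
 [ 3.88272896e-01 -9.21543619e-01  1.23169134e-03]
 [-1.29122466e-04 -1.39095412e-03 -9.99999024e-01]] 0.0869387072333196
```

View pics/top0.png

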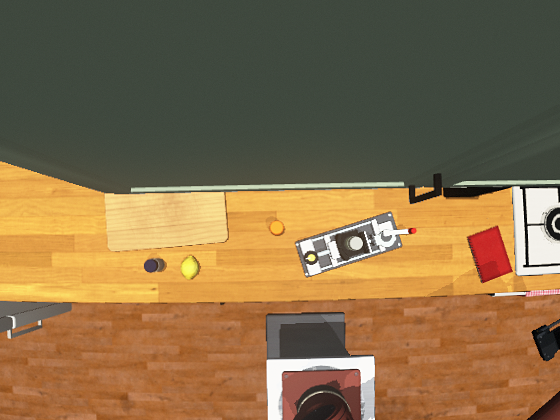

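View pics/side0.png

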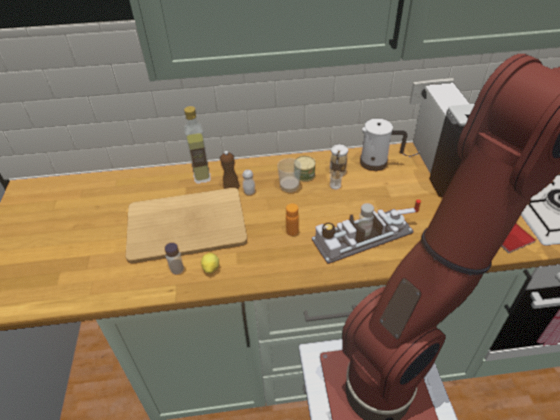

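The vice lies in the top view between the nut at about (311,257) and the red knob at about (412,231). The base is tilted about 20° in the picture. The orange jar at (277,228), the lemon at (190,267) and the navy jar at (152,265) are well clear. Next I'll zoom in and measure.

```bash
cat > h.py <<'E'
import cv2,numpy as np
from bench import r,imaging
def ray(n,u,v):
    c=imaging.calibration(n);q=cv2.undistortPoints(np.array([[[u,v]]],float),c["intrinsics"],c["dist"])[0,0]
    return c["eye"],c["rotation"]@np.array([q[0],q[1],1])
def onz(n,u,v,z):
    e,d=ray(n,u,v);return e+d*(z-e[2])/d[2]
def proj(n,P):
    c=imaging.calibration(n);R=c["rotation"].T
    return cv2.projectPoints(np.array([P],float),cv2.Rodrigues(R)[0],-R@c["eye"],c["intrinsics"],c["dist"])[0][0,0]
def redknob(n,p,box):
    h=cv2.cvtColor(p,cv2.COLOR_RGB2HSV).astype(int);m=((h[...,0]<6)|(h[...,0]>174))&(h[...,1]>180)&(h[...,2]>90)
    k=np.zeros_like(m);x0,y0,x1,y1=box;k[y0:y1,x0:x1]=1;m&=k
    ys,xs=np.nonzero(m);return len(xs),xs.mean(),ys.mean(),xs.min(),xs.max(),ys.min(),ys.max()
E
python3 - <<'E'
from h import *
t=np.load("top0.npz");s=np.load("side0.npz")
a=cv2.resize(t['p'][200:290,285:425],None,fx=5.7,fy=5.7,interpolation=cv2.INTER_CUBIC)[...,::-1]
b=cv2.resize(s['p'][190:265,305:430],None,fx=6.4,fy=6.4,interpolation=cv2.INTER_CUBIC)[...,::-1]
cv2.imwrite("pics/t1.png",a);cv2.imwrite("pics/s1.png",b)
print(redknob("top",t['p'],(395,215,425,245)),redknob("side",s['p'],(405,190,430,225)))
# points by depth, above z .085
c=imaging.calibration("top");d=t['d']
for (u,v) in [(311,257),(354,243),(412,231),(386,235)]:
    e,dr=ray("top",u,v);print(u,v,e+dr*d[v,u])
E
```

```text
(25, np.float64(412.52), np.float64(229.96), np.int64(408), np.int64(415), np.int64(228), np.int64(232)) (13, np.float64(417.6923076923077), np.float64(202.23076923076923), np.int64(416), np.int64(419), np.int64(200), np.int64(209))
311 257 [0.45068293 0.02782423 0.09630704]
354 243 [ 0.4861016  -0.08752533  0.12106842]
412 231 [ 0.51492071 -0.25543546  0.09535597]
386 235 [ 0.50617425 -0.18872831  0.06212189]
```

View pics/t1.png

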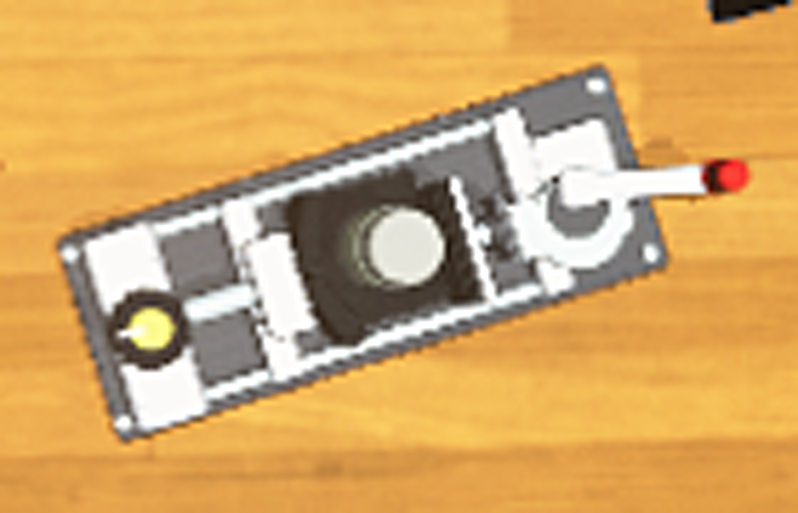

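View pics/s1.png

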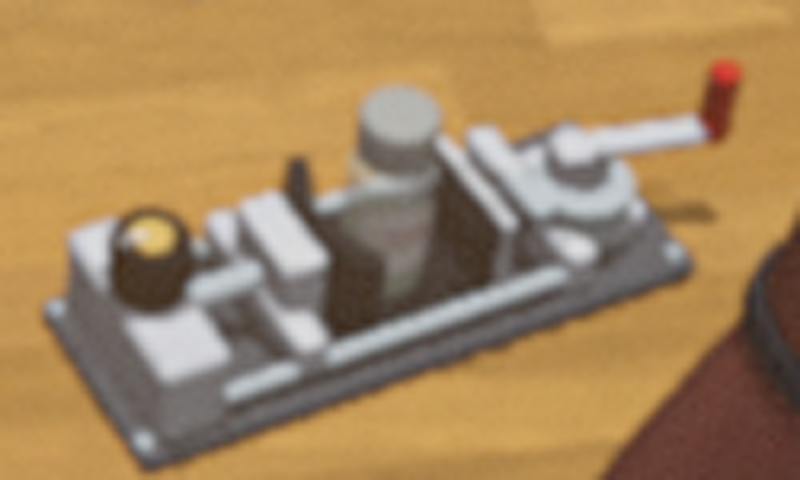

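The top crop shows the nut at (148,328), the jar cap at (405,247), the pivot boss near (580,200) and the red knob at (727,175). The base corners are at about (62,240), (600,67), (667,262) and (122,440). The V cheek is well clear of the jar and the lever is slightly open of −y.

```bash
cat >> h.py <<'E'
def T(u,v): return 285+(u+.5)/5.7-.5,200+(v+.5)/5.7-.5
def S(u,v): return 305+(u+.5)/6.4-.5,190+(v+.5)/6.4-.5
def loc(P,o,a): # vice coords
    c,s=np.cos(a),np.sin(a);d=P[:2]-o;return np.array([c*d[0]+s*d[1],-s*d[0]+c*d[1]])
E
python3 - <<'E'
from h import *
C=[onz("top",*T(u,v),.012)[:2] for u,v in[(60,240),(601,66),(668,263),(121,441)]]
D=[onz("side",*S(u,v),.012)[:2] for u,v in[(45,315),(690,270),(148,468)]]
print(np.round(C,4),np.round(D,4))
rect=cv2.minAreaRect(np.array(C,np.float32)*1000);print(rect)
o=np.mean(C,0);yv=(C[0]+C[3]-C[1]-C[2]);a=np.arctan2(-yv[0],yv[1]);print("o",o,"yaw",np.degrees(a))
print('far corners len',np.linalg.norm(C[0]-C[1]),np.linalg.norm(C[2]-C[3]),np.linalg.norm(C[0]-C[3]))
nut=onz("top",*T(149,328),.096);nut2=onz("side",*S(153,236),.096)
knob=onz("top",*T(735,175),.098);knob2=onz("side",*S(727,72),.098)
jar=onz("top",*T(406,247),.121);jar2=onz("side",*S(402,105),.121)
for n,p,q in(("nut",nut,nut2),("knob",knob,knob2),("jar",jar,jar2)):print(n,p,q,loc(p,o,a),loc(q,o,a))
c,s=np.cos(a),np.sin(a);R=np.array([[c,-s],[s,c]])
print("pivot",o+R@[0,-.105])
E
```

```text
[[ 0.4937  0.0672]
 [ 0.5764 -0.2142]
 [ 0.4741 -0.246 ]
 [ 0.3909  0.0384]] [[ 0.4844  0.0672]
 [ 0.4681 -0.2421]
 [ 0.3862  0.0373]]
((483.92333984375, -88.74761962890625), (107.11821746826172, 296.3561096191406), 16.29896354675293)
o [ 0.4837888 -0.0886504] yaw 16.338555419677927
far corners len 0.2932798839700739 0.29635610862650924 0.10671849930336191
nut [0.45033289 0.02855553 0.096     ] [0.44958967 0.02632645 0.096     ] [0.00086666 0.12188428] [-0.00047361  0.11995429]
knob [ 0.51672415 -0.25915994  0.098     ] [ 0.5125477  -0.25960996  0.098     ] [-0.01636117 -0.17288884] [-0.02049556 -0.1721458 ]
jar [ 0.48618918 -0.09247848  0.121     ] [ 0.49040526 -0.09553211  0.121     ] [ 0.00122656 -0.00434874] [ 0.00441336 -0.00846509]
pivot [ 0.51332661 -0.18941011]
```

```bash
cat >> h.py <<'E'
def plan(way,g,state=None):
    """way: list of (x,y,z,yaw_of_tool_y_deg,n rows); prints rows in tool axes"""
    s=r.read_state();p=np.array(s['tcp_pos']);R=np.array(s['ee_rot']);y=np.degrees(np.arctan2(R[1,1],R[0,1]))
    print("at",s['clock'],p.round(4),"yaw",y.round(2),"tilt",R[:,2].round(4))
    for x,yy,z,yaw,n in way:
        tgt=np.array([x,yy,z]);dp=(tgt-p)/n;dy=((yaw-y+180)%360-180)/n
        out=[]
        for i in range(n):
            b=np.radians(y);Y=np.array([np.cos(b),np.sin(b),0]);X=np.array([-np.sin(b),np.cos(b),0])
            out.append([round(float(X@dp*1000),1),round(float(Y@dp*1000),1),round(float(-dp[2]*1000),1),0,0,round(-dy,1),g]);y+=dy
        p=tgt;print(out)
E
python3 - <<'E'
from h import *
s=r.read_state();print(s['ft_force'],s['moment'])
plan([(.49,-.15,.2,-25,10),(.45,.0275,.2,16.3,5)],-.26)
E
```

```text
[0.02511104 0.04915815 0.69024121] [-0.00458589  0.0096444  -0.00127079]
at 0.1 [ 0.2522 -0.5987  0.2218] yaw -67.15 tilt [-7.0e-04  1.2e-03 -1.0e+00]
[[39.3, -32.1, 2.2, 0, 0, np.float64(-4.2), -0.26], [41.6, -29.1, 2.2, 0, 0, np.float64(-4.2), -0.26], [43.6, -26.0, 2.2, 0, 0, np.float64(-4.2), -0.26], [45.4, -22.7, 2.2, 0, 0, np.float64(-4.2), -0.26], [47.0, -19.3, 2.2, 0, 0, np.float64(-4.2), -0.26], [48.3, -15.8, 2.2, 0, 0, np.float64(-4.2), -0.26], [49.3, -12.2, 2.2, 0, 0, np.float64(-4.2), -0.26], [50.0, -8.6, 2.2, 0, 0, np.float64(-4.2), -0.26], [50.5, -4.9, 2.2, 0, 0, np.float64(-4.2), -0.26], [50.8, -1.1, 2.2, 0, 0, np.float64(-4.2), -0.26]]
[[28.8, -22.3, -0.0, 0, 0, np.float64(-8.3), -0.26], [31.7, -17.9, -0.0, 0, 0, np.float64(-8.3), -0.26], [33.9, -13.1, -0.0, 0, 0, np.float64(-8.3), -0.26], [35.5, -8.1, -0.0, 0, 0, np.float64(-8.3), -0.26], [36.3, -3.0, -0.0, 0, 0, np.float64(-8.3), -0.26]]
```

```bash
python3 -m crank '[[[39,-32,2,0,0,-4.2,-0.26],[42,-29,2,0,0,-4.2,-0.26],[44,-26,2,0,0,-4.2,-0.26],[45,-23,2,0,0,-4.2,-0.26],[47,-19,2,0,0,-4.2,-0.26]]]'
python3 -m crank '[[[48,-16,2,0,0,-4.2,-0.26],[49,-12,2,0,0,-4.2,-0.26],[50,-9,2,0,0,-4.2,-0.26],[50,-5,2,0,0,-4.2,-0.26],[51,-1,2,0,0,-4.2,-0.26]]]'
python3 -m crank '[[[29,-22,0,0,0,-8.3,-0.26],[32,-18,0,0,0,-8.3,-0.26],[34,-13,0,0,0,-8.3,-0.26],[35,-8,0,0,0,-8.3,-0.26],[36,-3,0,0,0,-8.3,-0.26]]]'
python3 -m crank '[[[0,0,0,0,0,0,-0.26],[0,0,0,0,0,0,-0.26]]]'
python3 - <<'E'
from h import *
plan([(.45,.0275,.12,16.3,2),(.45,.0275,.068,16.3,2)],-.26)
s=r.read_state();print(s['opening'],s['joint_positions'],s['ft_force'],s['moment'])
p,d=imaging.read_camera("top");cv2.imwrite("pics/t2.png",cv2.resize(p[190:290,250:400],None,fx=5.3,fy=5.3)[...,::-1])
E
```

```text
clock: 0.72
tcp_pos: [0.372, -0.3733, 0.2123]
ee_rot: [[0.72, 0.694, -0.0], [0.694, -0.72, 0.0], [-0.0, -0.0, -1.0]]
ft_force: [0.7, -0.7, -0.6]
opening: 0.0559
grasp_force: 0.0
clock: 1.35
tcp_pos: [0.4904, -0.1498, 0.2024]
ee_rot: [[0.423, 0.906, -0.0], [0.906, -0.423, -0.0], [-0.0, -0.0, -1.0]]
ft_force: [0.9, 0.3, 0.7]
opening: 0.0551
grasp_force: 0.0
clock: 1.98
tcp_pos: [0.4503, 0.0271, 0.2024]
ee_rot: [[-0.286, 0.958, -0.0], [0.958, 0.286, -0.0], [-0.0, -0.0, -1.0]]
ft_force: [0.6, 0.2, 0.4]
opening: 0.0551
grasp_force: 0.0
clock: 2.22
tcp_pos: [0.4509, 0.0254, 0.2025]
ee_rot: [[-0.28, 0.96, -0.0], [0.96, 0.28, -0.0], [-0.0, -0.0, -1.0]]
ft_force: [0.5, -0.1, 0.6]
opening: 0.0552
grasp_force: 0.0
at 2.225 [0.4509 0.0254 0.2025] yaw 16.26 tilt [-1.e-04 -3.e-04 -1.e+00]
[[1.1, -0.1, 41.2, 0, 0, np.float64(-0.0), -0.26], [1.1, -0.1, 41.2, 0, 0, np.float64(-0.0), -0.26]]
[[0.0, 0.0, 26.0, 0, 0, np.float64(-0.0), -0.26], [0.0, 0.0, 26.0, 0, 0, np.float64(-0.0), -0.26]]
0.055172602895900195 [ 25.08352716  -2.07307432 -32.74171044 110.28867832  -1.16342915
  71.4698309    8.98961673] [ 0.54423923 -0.06600255  0.59107193] [-0.00903015 -0.11876527  0.01196944]
```

View pics/t2.png

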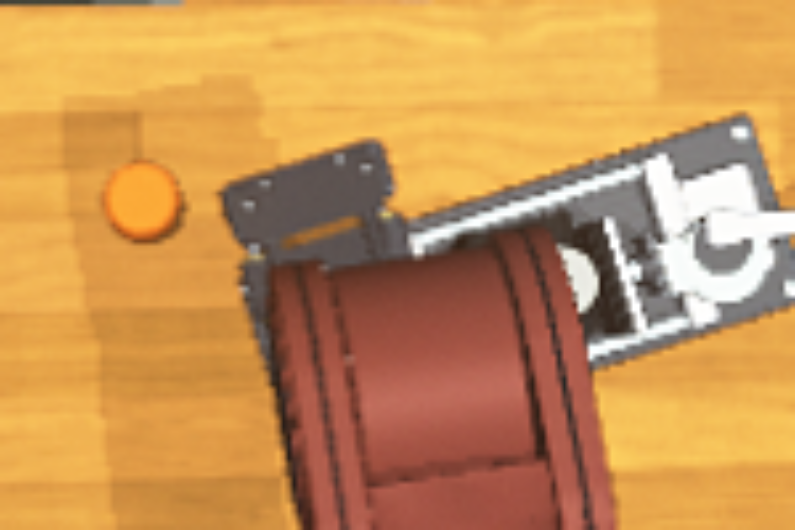

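The gripper is squared across the vice above the nut, with the fingers straddling it. The orange jar at (143,202) is clear. I'll descend and grip.

```bash
python3 -m crank '[[[1,0,41,0,0,0,-0.26],[1,0,41,0,0,0,-0.26],[0,0,26,0,0,0,-0.26],[0,0,26,0,0,0,-0.26],[0,0,0,0,0,0,-0.26]]]'
python3 -m crank '[[[0,0,0,0,0,0,1],[0,0,0,0,0,0,1],[0,0,0,0,0,0,1],[0,0,0,0,0,0,1]]]'
python3 -m crank '[[[0,0,0,0,0,5,1],[0,0,0,0,0,5,1],[0,0,0,0,0,0,1]]]'
```

```text
clock: 2.9
tcp_pos: [0.4489, 0.027, 0.067]
ee_rot: [[-0.279, 0.96, -0.004], [0.96, 0.279, 0.0], [0.002, -0.004, -1.0]]
ft_force: [0.4, 0.3, -0.2]
opening: 0.0546
grasp_force: 0.0
clock: 3.4
tcp_pos: [0.4496, 0.0273, 0.0693]
ee_rot: [[-0.281, 0.96, -0.001], [0.96, 0.281, -0.001], [-0.001, -0.002, -1.0]]
ft_force: [-5.7, -1.9, 7.4]
opening: 0.0372
grasp_force: 30.0
clock: 3.78
tcp_pos: [0.4495, 0.0273, 0.0693]
ee_rot: [[-0.109, 0.994, -0.002], [0.994, 0.109, -0.001], [-0.001, -0.002, -1.0]]
ft_force: [-6.5, -1.6, 8.1]
opening: 0.0371
grasp_force: 30.0
```

```bash
python3 -m crank '[[[0,0,0,0,0,8,1],[0,0,0,0,0,8,1],[0,0,0,0,0,8,1],[0,0,0,0,0,8,1],[0,0,0,0,0,8,1]]]'
python3 - <<'E'
from h import *
s=r.read_state();print(s['moment'],s['ft_force'])
E
python3 -m crank '[[[0,0,0,0,0,8,1],[0,0,0,0,0,8,1],[0,0,0,0,0,8,1],[0,0,0,0,0,8,1],[0,0,0,0,0,8,1]]]'
python3 -m crank '[[[0,0,0,0,0,8,1],[0,0,0,0,0,8,1],[0,0,0,0,0,8,1],[0,0,0,0,0,0,1]]]'
python3 - <<'E'
from h import *
s=r.read_state();print(s['moment'],s['ft_force'],s['joint_positions'][6])
E
```

```text
clock: 4.4
tcp_pos: [0.4491, 0.0274, 0.0693]
ee_rot: [[0.558, 0.83, -0.002], [0.83, -0.558, -0.001], [-0.003, -0.001, -1.0]]
ft_force: [-8.1, -1.7, 10.2]
opening: 0.0372
grasp_force: 30.0
[-0.35640565  2.0687781   0.36280172] [-8.14051134 -1.72650275 10.24994537]
clock: 5.03
tcp_pos: [0.4489, 0.0277, 0.0693]
ee_rot: [[0.961, 0.277, -0.003], [0.277, -0.961, -0.001], [-0.003, 0.0, -1.0]]
ft_force: [-9.7, -0.6, 10.5]
opening: 0.0372
grasp_force: 30.0
clock: 5.52
tcp_pos: [0.4489, 0.028, 0.0693]
ee_rot: [[0.991, -0.136, -0.003], [-0.136, -0.991, -0.001], [-0.003, 0.001, -1.0]]
ft_force: [-10.7, -0.4, 10.7]
opening: 0.037
grasp_force: 30.0
[ 0.28775033  2.30671972 -0.37882504] [-10.67764596  -0.43676016  10.74130012] -109.72571077682939
```

```bash
python3 -m crank '[[[0,0,0,0,0,0,-0.26],[0,0,0,0,0,0,-0.26],[0,0,-20,0,0,0,-0.26],[0,0,-40,0,0,0,-0.26],[0,0,-40,0,0,0,-0.26]]]'
python3 - <<'E'
from h import *
plan([(.5146,-.2594,.17,0,10),(.5146,-.2594,.067,0,4)],-.1)
E
```

```text
clock: 6.15
tcp_pos: [0.4504, 0.028, 0.1699]
ee_rot: [[0.991, -0.133, 0.0], [-0.133, -0.991, 0.0], [0.0, -0.0, -1.0]]
ft_force: [0.6, -0.0, 0.1]
opening: 0.0545
grasp_force: 0.0
at 6.15 [0.4504 0.028  0.1699] yaw -97.65 tilt [ 3.e-04  2.e-04 -1.e+00]
[[10.2, 27.6, -0.0, 0, 0, np.float64(-9.8), -0.1], [5.4, 29.0, -0.0, 0, 0, np.float64(-9.8), -0.1], [0.4, 29.4, -0.0, 0, 0, np.float64(-9.8), -0.1], [-4.6, 29.1, -0.0, 0, 0, np.float64(-9.8), -0.1], [-9.5, 27.9, -0.0, 0, 0, np.float64(-9.8), -0.1], [-14.1, 25.9, -0.0, 0, 0, np.float64(-9.8), -0.1], [-18.3, 23.1, -0.0, 0, 0, np.float64(-9.8), -0.1], [-21.9, 19.7, -0.0, 0, 0, np.float64(-9.8), -0.1], [-24.9, 15.7, -0.0, 0, 0, np.float64(-9.8), -0.1], [-27.2, 11.2, -0.0, 0, 0, np.float64(-9.8), -0.1]]
[[0.0, 0.0, 25.8, 0, 0, np.float64(0.0), -0.1], [0.0, 0.0, 25.8, 0, 0, np.float64(0.0), -0.1], [0.0, 0.0, 25.8, 0, 0, np.float64(0.0), -0.1], [0.0, 0.0, 25.8, 0, 0, np.float64(0.0), -0.1]]
```

```bash
python3 -m crank '[[[10,28,0,0,0,-9.8,-0.1],[5,29,0,0,0,-9.8,-0.1],[0,29,0,0,0,-9.8,-0.1],[-5,29,0,0,0,-9.8,-0.1],[-10,28,0,0,0,-9.8,-0.1]]]'
python3 -m crank '[[[-14,26,0,0,0,-9.8,-0.1],[-18,23,0,0,0,-9.8,-0.1],[-22,20,0,0,0,-9.8,-0.1],[-25,16,0,0,0,-9.8,-0.1],[-27,11,0,0,0,-9.8,-0.1]]]'
python3 -m crank '[[[0,0,0,0,0,0,-0.1]]]'
python3 - <<'E'
from h import *
plan([(.5146,-.2594,.067,0,4)],-.1)
p,d=imaging.read_camera("top");np.savez("t3.npz",p=p,d=d);a=cv2.resize(p[200:290,285:425],None,fx=5.7,fy=5.7,interpolation=cv2.INTER_CUBIC)[...,::-1]
cv2.imwrite("pics/t3.png",a)
E
```

```text
clock: 6.78
tcp_pos: [0.4813, -0.1172, 0.1689]
ee_rot: [[0.747, 0.665, 0.001], [0.665, -0.747, -0.0], [0.0, 0.001, -1.0]]
ft_force: [0.5, -0.5, -0.2]
opening: 0.0478
grasp_force: 0.0
clock: 7.4
tcp_pos: [0.5146, -0.2608, 0.1688]
ee_rot: [[-0.012, 1.0, 0.001], [1.0, 0.012, -0.0], [-0.0, 0.001, -1.0]]
ft_force: [0.8, 0.1, 0.8]
opening: 0.0476
grasp_force: 0.0
clock: 7.52
tcp_pos: [0.514, -0.2623, 0.1684]
ee_rot: [[-0.004, 1.0, 0.0], [1.0, 0.004, -0.001], [-0.001, 0.0, -1.0]]
ft_force: [0.6, 0.3, 0.2]
opening: 0.0478
grasp_force: 0.0
at 7.525 [ 0.514  -0.2623  0.1684] yaw 0.22 tilt [ 0.e+00 -5.e-04 -1.e+00]
[[0.7, 0.2, 25.3, 0, 0, np.float64(0.1), -0.1], [0.7, 0.2, 25.3, 0, 0, np.float64(0.1), -0.1], [0.7, 0.2, 25.3, 0, 0, np.float64(0.1), -0.1], [0.7, 0.2, 25.3, 0, 0, np.float64(0.1), -0.1]]
```

View pics/t3.png

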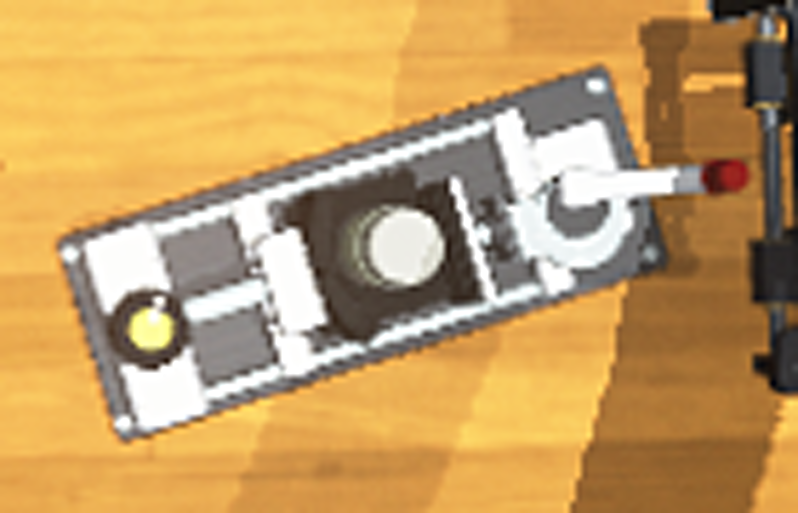

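The nut's pointer went from left (125,335) to upper right (158,303), so the nut turned the full 114° or so. The cheek moved about 6 mm. The knob is still at (727,175). Next I'll grip the knob and feel the lever.

```bash
python3 -m crank '[[[1,0,25,0,0,0,-0.1],[1,0,25,0,0,0,-0.1],[1,0,25,0,0,0,-0.1],[0,0,26,0,0,0,-0.1],[0,0,0,0,0,0,-0.1]]]'
python3 -m crank '[[[0,0,0,0,0,0,1],[0,0,0,0,0,0,1],[0,0,0,0,0,0,1],[0,0,0,0,0,0,1],[0,0,0,0,0,0,1]]]'
cat >> h.py <<'E'
piv=np.array([.5133,-.1894]);yaw0=-73.7
def lev():
    s=r.read_state();p=np.array(s['tcp_pos']);R=np.array(s['ee_rot']);d=p[:2]-piv
    b=np.degrees(np.arctan2(d[1],d[0]));th=np.radians((yaw0-b+180)%360-180)
    t=np.array([np.sin(np.radians(b)),-np.cos(np.radians(b))]) # clockwise tangent
    f=np.array(s['ft_force']);u=d/np.linalg.norm(d)
    print(f"t {s['clock']:.2f} th {th:.3f} rad {np.linalg.norm(d)*1000:.1f} z {p[2]:.4f} Ftan {f[:2]@t:.2f} Frad {f[:2]@u:.2f} Fz {f[2]:.1f} M {np.round(s['moment'],2)} open {s['opening']:.4f} ty {np.degrees(np.arctan2(R[1,1],R[0,1])):.1f}")
E
python3 -c "from h import *;lev()"
```

```text
clock: 8.2
tcp_pos: [0.513, -0.2549, 0.0661]
ee_rot: [[-0.006, 1.0, -0.003], [1.0, 0.006, 0.002], [0.002, -0.003, -1.0]]
ft_force: [0.4, 0.7, 0.1]
opening: 0.0478
grasp_force: 0.0
clock: 8.82
tcp_pos: [0.5146, -0.2569, 0.0681]
ee_rot: [[-0.006, 1.0, 0.001], [1.0, 0.006, -0.0], [-0.0, 0.001, -1.0]]
ft_force: [0.8, -1.1, 2.9]
opening: 0.0156
grasp_force: 30.0
t 8.82 th 0.266 rad 67.5 z 0.0681 Ftan -0.78 Frad 1.08 Fz 2.9 M [-0.06 -0.18  0.04] open 0.0156 ty 0.3
```

```bash
L='python3 -c "from h import *;lev()"'
python3 -m crank '[[[0.4,-7.1,0,0,0,6,1],[0.4,-7.1,0,0,0,6,1]]]' >/dev/null; eval $L
python3 -m crank '[[[0.4,-7.1,0,0,0,6,1],[0,0,0,0,0,0,1]]]'>/dev/null; eval $L
python3 -m crank '[[[0.4,-7.1,0,0,0,6,1],[0,0,0,0,0,0,1]]]'>/dev/null; eval $L
python3 -m crank '[[[0.4,-7.1,0,0,0,6,1],[0,0,0,0,0,0,1]]]'>/dev/null; eval $L
```

```text
t 9.07 th 0.475 rad 67.6 z 0.0681 Ftan -2.01 Frad 0.95 Fz 2.3 M [-0.25 -0.44 -0.02] open 0.0150 ty -11.9
t 9.32 th 0.586 rad 67.7 z 0.0681 Ftan -0.76 Frad 2.48 Fz 3.5 M [-0.59 -0.14 -0.09] open 0.0151 ty -17.7
t 9.57 th 0.689 rad 67.7 z 0.0680 Ftan -1.17 Frad 4.45 Fz 3.6 M [-0.88 -0.   -0.1 ] open 0.0153 ty -23.6
t 9.82 th 0.794 rad 67.7 z 0.0680 Ftan -1.06 Frad 3.36 Fz 4.4 M [-0.93  0.17 -0.13] open 0.0152 ty -29.6
```

```bash
L='python3 -c "from h import *;lev()"'
for i in 1; do python3 -m crank '[[[0.4,-7.1,0,0,0,6,1],[0,0,0,0,0,0,1]]]'>/dev/null; eval $L; done
python3 -m crank '[[[0.3,-5.9,0,0,0,5,1],[0,0,0,0,0,0,1]]]'>/dev/null; eval $L
python3 -m crank '[[[0.3,-5.9,0,0,0,5,1],[0,0,0,0,0,0,1]]]'>/dev/null; eval $L
python3 -m crank '[[[0.3,-5.9,0,0,0,5,1],[0,0,0,0,0,0,1]]]'>/dev/null; eval $L
```

```text
t 10.07 th 0.900 rad 67.7 z 0.0680 Ftan -1.41 Frad 5.62 Fz 4.9 M [-1.01  0.17 -0.14] open 0.0150 ty -35.6
t 10.32 th 0.987 rad 67.7 z 0.0680 Ftan -1.80 Frad 3.39 Fz 4.9 M [-1.09  0.33 -0.17] open 0.0152 ty -40.6
t 10.57 th 1.075 rad 67.7 z 0.0680 Ftan -1.81 Frad 4.95 Fz 5.6 M [-1.11  0.43 -0.2 ] open 0.0150 ty -45.5
t 10.82 th 1.163 rad 67.7 z 0.0680 Ftan -1.38 Frad 4.19 Fz 5.8 M [-1.11  0.47 -0.15] open 0.0151 ty -50.6
```

```bash
python3 - <<'E'
from h import *
p,d=imaging.read_camera("top");np.savez("t4.npz",p=p,d=d)
q,e=imaging.read_camera("side");np.savez("s4.npz",p=q,d=e)
a=cv2.resize(p[200:290,285:425],None,fx=5.7,fy=5.7,interpolation=cv2.INTER_CUBIC)[...,::-1]
b=cv2.resize(q[190:265,305:430],None,fx=6.4,fy=6.4,interpolation=cv2.INTER_CUBIC)[...,::-1]
a=cv2.resize(a,(500,321));b=cv2.resize(b,(460,276));o=np.zeros((597,500,3),np.uint8);o[:321]=a;o[321:,:460]=b
cv2.imwrite("pics/t4.png",o)
E
```

```text
(no output)
```

View pics/t4.png

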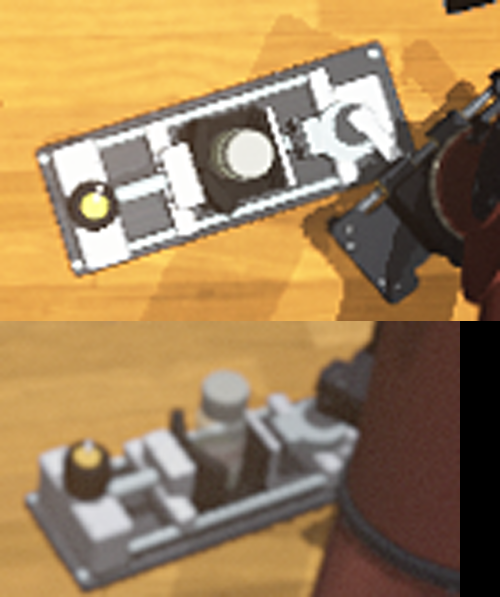

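The lever met no firm resistance up to 1.16 rad. The jar cap moved about 3 mm toward the V, so the play is still over about 13 mm. I'll swing the lever back and tighten the nut a bit more.

```bash
L='python3 -c "from h import *;lev()"'
python3 -m crank '[[[0.4,7.1,0,0,0,-6,1],[0.4,7.1,0,0,0,-6,1],[0.4,7.1,0,0,0,-6,1],[0.4,7.1,0,0,0,-6,1]]]'>/dev/null; eval $L
python3 -m crank '[[[0.4,7.1,0,0,0,-6,1],[0.4,7.1,0,0,0,-6,1],[0.4,7.1,0,0,0,-6,1],[0,0,0,0,0,0,1]]]'>/dev/null; eval $L
python3 -m crank '[[[0,0,0,0,0,0,-0.1],[0,0,0,0,0,0,-0.1],[0,0,-20,0,0,0,-0.26],[0,0,-40,0,0,0,-0.26],[0,0,-40,0,0,0,-0.26]]]'
python3 - <<'E'
from h import *
plan([(.4495,.0275,.168,16.3,8)],-.26)
E
```

```text
t 11.43 th 0.735 rad 67.7 z 0.0680 Ftan -0.58 Frad 3.68 Fz 6.7 M [-0.78  0.22 -0.08] open 0.0151 ty -26.3
t 11.93 th 0.411 rad 67.5 z 0.0680 Ftan 0.38 Frad 4.82 Fz 6.3 M [-0.9  -0.15  0.  ] open 0.0152 ty -8.4
clock: 12.55
tcp_pos: [0.5032, -0.2547, 0.1679]
ee_rot: [[0.149, 0.989, -0.002], [0.989, -0.149, 0.001], [0.001, -0.002, -1.0]]
ft_force: [0.3, -0.4, 1.0]
opening: 0.0524
grasp_force: 0.0
at 12.55 [ 0.5032 -0.2547  0.1679] yaw -8.59 tilt [-0.0017  0.0013 -1.    ]
[[33.9, -11.9, -0.0, 0, 0, np.float64(-3.1), -0.26], [34.5, -10.1, -0.0, 0, 0, np.float64(-3.1), -0.26], [35.0, -8.2, -0.0, 0, 0, np.float64(-3.1), -0.26], [35.4, -6.3, -0.0, 0, 0, np.float64(-3.1), -0.26], [35.6, -4.3, -0.0, 0, 0, np.float64(-3.1), -0.26], [35.8, -2.4, -0.0, 0, 0, np.float64(-3.1), -0.26], [35.9, -0.4, -0.0, 0, 0, np.float64(-3.1), -0.26], [35.9, 1.5, -0.0, 0, 0, np.float64(-3.1), -0.26]]
```

```bash
python3 -m crank '[[[34,-12,0,0,0,-3.1,-0.26],[34,-10,0,0,0,-3.1,-0.26],[35,-8,0,0,0,-3.1,-0.26],[35,-6,0,0,0,-3.1,-0.26],[36,-4,0,0,0,-3.1,-0.26]]]' >/dev/null
python3 -m crank '[[[36,-2,0,0,0,-3.1,-0.26],[36,0,0,0,0,-3.1,-0.26],[36,2,0,0,0,-3.1,-0.26],[0,0,0,0,0,0,-0.26],[0,0,0,0,0,0,-0.26]]]'
python3 - <<'E'
from h import *
plan([(.4495,.0275,.067,16.3,4)],-.26)
E
```

```text
clock: 13.8
tcp_pos: [0.4524, 0.0274, 0.1675]
ee_rot: [[-0.279, 0.96, -0.0], [0.96, 0.279, -0.0], [-0.0, -0.0, -1.0]]
ft_force: [-0.0, 0.0, -0.7]
opening: 0.0548
grasp_force: 0.0
at 13.8 [0.4524 0.0274 0.1675] yaw 16.19 tilt [-1.e-04 -2.e-04 -1.e+00]
[[0.2, -0.7, 25.1, 0, 0, np.float64(-0.0), -0.26], [0.2, -0.7, 25.1, 0, 0, np.float64(-0.0), -0.26], [0.2, -0.7, 25.1, 0, 0, np.float64(-0.0), -0.26], [0.2, -0.7, 25.1, 0, 0, np.float64(-0.0), -0.26]]
```

```bash
python3 -m crank '[[[0,-1,25,0,0,0,-0.26],[0,-1,25,0,0,0,-0.26],[0,-1,25,0,0,0,-0.26],[0,0,25,0,0,0,-0.26],[0,0,0,0,0,0,-0.26]]]' | head -2
python3 -m crank '[[[0,0,0,0,0,0,1],[0,0,0,0,0,0,1],[0,0,0,0,0,0,1],[0,0,0,0,0,0,1]]]' | sed -n 2,6p
python3 -m crank '[[[0,0,0,0,0,7.6,1],[0,0,0,0,0,7.6,1],[0,0,0,0,0,7.6,1],[0,0,0,0,0,7.6,1],[0,0,0,0,0,7.6,1]]]'|sed -n 2,6p
python3 -m crank '[[[0,0,0,0,0,0,1],[0,0,0,0,0,0,-0.26],[0,0,0,0,0,0,-0.26],[0,0,-20,0,0,0,-0.26],[0,0,-40,0,0,0,-0.1]]]'>/dev/null
python3 -m crank '[[[0,0,-40,0,0,0,-0.1]]]'
python3 - <<'E'
from h import *
plan([(.5045,-.2589,.168,-8,8)],-.1)
E
```

```text
clock: 14.42
tcp_pos: [0.4483, 0.0255, 0.0661]
tcp_pos: [0.4499, 0.0261, 0.0685]
ee_rot: [[-0.278, 0.961, 0.001], [0.961, 0.278, -0.001], [-0.001, 0.001, -1.0]]
ft_force: [-2.4, -0.8, 6.2]
opening: 0.0371
grasp_force: 30.0
tcp_pos: [0.4487, 0.0261, 0.0684]
ee_rot: [[0.376, 0.927, -0.002], [0.927, -0.376, -0.001], [-0.001, -0.001, -1.0]]
ft_force: [-8.9, -0.3, 13.8]
opening: 0.0372
grasp_force: 30.0
clock: 16.3
tcp_pos: [0.4495, 0.0263, 0.1687]
ee_rot: [[0.372, 0.928, -0.0], [0.928, -0.372, 0.0], [0.0, -0.0, -1.0]]
ft_force: [0.5, 0.0, 0.4]
opening: 0.0488
grasp_force: 0.0
at 16.3 [0.4495 0.0263 0.1687] yaw -21.84 tilt [-1.e-04  2.e-04 -1.e+00]
[[-30.5, 19.6, 0.1, 0, 0, np.float64(-1.7), -0.1], [-31.1, 18.7, 0.1, 0, 0, np.float64(-1.7), -0.1], [-31.7, 17.8, 0.1, 0, 0, np.float64(-1.7), -0.1], [-32.2, 16.8, 0.1, 0, 0, np.float64(-1.7), -0.1], [-32.7, 15.8, 0.1, 0, 0, np.float64(-1.7), -0.1], [-33.1, 14.8, 0.1, 0, 0, np.float64(-1.7), -0.1], [-33.6, 13.8, 0.1, 0, 0, np.float64(-1.7), -0.1], [-34.0, 12.8, 0.1, 0, 0, np.float64(-1.7), -0.1]]
```

```bash
python3 -m crank '[[[-30,20,0,0,0,-1.7,-0.1],[-31,19,0,0,0,-1.7,-0.1],[-32,18,0,0,0,-1.7,-0.1],[-32,17,0,0,0,-1.7,-0.1],[-33,16,0,0,0,-1.7,-0.1]]]' >/dev/null
python3 -m crank '[[[-33,15,0,0,0,-1.7,-0.1],[-34,14,0,0,0,-1.7,-0.1],[-34,13,0,0,0,-1.7,-0.1],[0,0,0,0,0,0,-0.1]]]'
python3 - <<'E'
from h import *
plan([(.5045,-.2589,.067,-8,4)],-.1)
E
```

```text
clock: 17.42
tcp_pos: [0.5054, -0.263, 0.1672]
ee_rot: [[0.147, 0.989, -0.0], [0.989, -0.147, -0.001], [-0.001, -0.0, -1.0]]
ft_force: [0.2, 0.2, 0.0]
opening: 0.0478
grasp_force: 0.0
at 17.425 [ 0.5054 -0.263   0.1672] yaw -8.48 tilt [-3.e-04 -7.e-04 -1.e+00]
[[1.0, -0.4, 25.0, 0, 0, np.float64(-0.1), -0.1], [1.0, -0.4, 25.0, 0, 0, np.float64(-0.1), -0.1], [1.0, -0.4, 25.0, 0, 0, np.float64(-0.1), -0.1], [1.0, -0.4, 25.0, 0, 0, np.float64(-0.1), -0.1]]
```

```bash
L='python3 -c "from h import *;lev()"'
python3 -m crank '[[[0,0,25,0,0,0,-0.1],[0,0,25,0,0,0,-0.1],[0,0,25,0,0,0,-0.1],[0,0,25,0,0,0,-0.1],[0,0,0,0,0,0,-0.1]]]' >/dev/null; eval $L
python3 -m crank '[[[0,0,0,0,0,0,1],[0,0,0,0,0,0,1],[0,0,0,0,0,0,1],[0,0,0,0,0,0,1],[0,0,0,0,0,0,1]]]' >/dev/null; eval $L
python3 -m crank '[[[0.4,-7.1,0,0,0,6,1],[0,0,0,0,0,0,1]]]'>/dev/null; eval $L
python3 -m crank '[[[0.4,-7.1,0,0,0,6,1],[0,0,0,0,0,0,1]]]'>/dev/null; eval $L
python3 -m crank '[[[0.4,-7.1,0,0,0,6,1],[0,0,0,0,0,0,1]]]'>/dev/null; eval $L
python3 -m crank '[[[0.4,-7.1,0,0,0,6,1],[0,0,0,0,0,0,1]]]'>/dev/null; eval $L
python3 -m crank '[[[0.3,-5.9,0,0,0,5,1],[0,0,0,0,0,0,1]]]'>/dev/null; eval $L
```

```text
t 18.05 th 0.410 rad 69.4 z 0.0660 Ftan 0.22 Frad -0.44 Fz 0.1 M [ 0.02 -0.06  0.02] open 0.0479 ty -8.2
t 18.68 th 0.390 rad 70.9 z 0.0679 Ftan 0.91 Frad 0.40 Fz 3.9 M [-0.01  0.28  0.  ] open 0.0153 ty -8.3
t 18.93 th 0.494 rad 70.9 z 0.0679 Ftan 1.11 Frad 1.79 Fz 2.4 M [-0.33  0.31 -0.02] open 0.0149 ty -14.3
t 19.18 th 0.593 rad 70.9 z 0.0679 Ftan 0.87 Frad 3.44 Fz 3.9 M [-0.74  0.5   0.05] open 0.0150 ty -20.2
t 19.43 th 0.694 rad 70.9 z 0.0679 Ftan 2.15 Frad 5.00 Fz 5.9 M [-0.94  0.79  0.06] open 0.0153 ty -26.2
t 19.68 th 0.797 rad 70.9 z 0.0679 Ftan 1.96 Frad 6.97 Fz 4.5 M [-1.07  1.03  0.08] open 0.0154 ty -32.2
t 19.93 th 0.882 rad 70.9 z 0.0678 Ftan 1.74 Frad 8.18 Fz 6.7 M [-1.23  1.37  0.06] open 0.0153 ty -37.2
```

```bash
cat >> h.py <<'E'
def tau():
    m=[]
    s=r.read_state();p=np.array(s['tcp_pos']);d=p[:2]-piv;F=np.array(s['ft_force'])
    t=s['moment'][2]+d[0]*F[1]-d[1]*F[0];lev();print("   tau_cw on tool",round(-t,3))
E
L='python3 -c "from h import *;tau()"'; eval $L
python3 -m crank '[[[-0.5,-5.9,0,0,0,5,1],[0,0,0,0,0,0,1]]]'>/dev/null; eval $L
python3 -m crank '[[[-0.3,-5.9,0,0,0,5,1],[0,0,0,0,0,0,1]]]'>/dev/null; eval $L
python3 -m crank '[[[0,-5.9,0,0,0,5,1],[0,0,0,0,0,0,1]]]'>/dev/null; eval $L
```

```text
t 19.93 th 0.882 rad 70.9 z 0.0678 Ftan 1.74 Frad 8.18 Fz 6.7 M [-1.23  1.37  0.06] open 0.0153 ty -37.2
   tau_cw on tool 0.065
t 20.18 th 0.968 rad 71.0 z 0.0678 Ftan 1.41 Frad 7.40 Fz 6.7 M [-0.93  1.32  0.08] open 0.0151 ty -42.2
   tau_cw on tool 0.02
t 20.43 th 1.052 rad 70.9 z 0.0678 Ftan 1.75 Frad 6.64 Fz 6.5 M [-0.78  1.35  0.1 ] open 0.0153 ty -47.2
   tau_cw on tool 0.025
t 20.68 th 1.138 rad 70.9 z 0.0678 Ftan 2.68 Frad 8.38 Fz 8.5 M [-0.72  1.5   0.15] open 0.0153 ty -52.2
   tau_cw on tool 0.038
```

```bash
cat >> h.py <<'E'
O=np.array([.48379,-.08865]);A=np.radians(16.34)
def cloud(d,n="top"):
    c=imaging.calibration(n);v,u=np.nonzero(d>0);q=cv2.undistortPoints(np.stack([u,v],1).astype(float)[:,None],c["intrinsics"],c["dist"])[:,0]
    z=d[v,u];P=c["eye"]+(np.c_[q,np.ones(len(q))]*z[:,None])@c["rotation"].T
    L=P[:,:2]-O;return np.c_[np.cos(A)*L[:,0]+np.sin(A)*L[:,1],-np.sin(A)*L[:,0]+np.cos(A)*L[:,1],P[:,2]]*1000
def prof(d):
    P=cloud(d);k=(abs(P[:,0])<25)&(abs(P[:,1])<28)&(P[:,2]>114)&(P[:,2]<128);c=P[k]
    print("cap",k.sum(),c.mean(0).round(1))
    for xs in(-25,25): # cheek tops
        k=(abs(P[:,0]-xs)<6)&(abs(P[:,1])<85)&(P[:,2]>50)&(P[:,2]<80);h=np.histogram(P[k,1],np.arange(-85,86,5))[0];print(xs,h)
E
python3 - <<'E'
from h import *
p,d=imaging.read_camera("top");np.savez("t5.npz",p=p,d=d)
for f in("top0","t3","t4","t5"):print(f);prof(np.load(f+".npz")["d"])
E
```

```text
top0
cap 147 [  1.7  -4.  119.7]
-25 [4 2 3 4 1 0 0 5 7 8 3 0 0 0 0 0 0 0 0 0 0 4 7 7 3 3 3 3 4 4 0 0 0 0]
25 [0 0 0 0 0 0 0 2 5 4 1 0 0 0 0 0 1 1 1 0 0 3 7 8 7 2 3 5 4 5 1 0 0 0]
t3
cap 149 [  1.9  -4.1 119.4]
-25 [5 2 4 6 0 0 0 5 8 7 3 0 0 0 0 0 0 0 0 1 5 8 8 4 2 4 3 3 4 0 0 0 0 0]
25 [ 0  0  0  0  0  0  0  2  5  4  1  0  0  0  0  0  1  1  1  0  5  7 10  3
  2  5  4  5  4  0  0  0  0  0]
t4
cap 153 [  2.8  -0.9 119.5]
-25 [ 6  3  0  0  0  0  0  0  0  3  9  7  6  0  0  0  0  0  0  0  4 10  7  3
  2  4  3  3  4  0  0  0  0  0]
25 [0 0 0 0 0 0 0 0 0 2 8 8 6 0 0 0 0 1 2 0 4 9 9 3 2 5 4 6 4 0 0 0 0 0]
t5
cap 149 [  2.9  -1.2 119.5]
-25 [4 4 1 0 0 0 0 0 0 3 7 9 5 0 0 0 0 0 0 2 7 8 7 2 2 4 3 3 3 0 0 0 0 0]
25 [0 0 0 0 0 0 0 0 0 3 8 7 5 0 0 0 0 2 2 0 7 7 7 1 4 3 5 5 2 0 0 0 0 0]
```

```bash
python3 - <<'E'
from h import *
for f in("top0","t5"):
    P=cloud(np.load(f+".npz")["d"]);print(f)
    for x in(-28,-20,-12,-4,4,12,20,28):
        k=(abs(P[:,0]-x)<2.5)&(P[:,1]>-5)&(P[:,1]<75)&(P[:,2]>0);Q=P[k];Q=Q[Q[:,1].argsort()]
        print(x,' '.join(f"{a:.0f}:{b:.0f}" for a,b in Q[:,1:]))
E
```

```text
top0
-28 -4:16 -4:12 -1:15 1:10 3:15 4:11 6:20 8:14 11:14 12:16 14:18 15:12 22:67 25:78 25:65 27:76 28:70 29:74 31:73 32:69 34:23 35:73 35:54 36:13 40:12 42:8 45:12 55:49 57:42 58:41 60:35 62:36 64:46 66:42 67:38 68:16 68:30 69:13 70:10 72:15 73:15
-20 -4:89 -0:94 0:16 3:11 6:14 8:7 10:16 11:13 12:13 15:11 18:16 18:13 26:68 28:71 29:70 32:67 32:74 34:70 35:64 37:69 38:69 38:47 39:38 43:63 44:66 46:64 46:73 49:69 50:69 52:68 53:65 55:68 56:69 58:68 59:69 60:64 62:66 64:70 64:69 65:42 65:53 66:40 67:8 68:25 68:45 69:10 70:11 73:9 74:17
-12 -4:119 -3:124 -2:117 -0:123 2:120 2:117 5:121 5:120 6:116 8:99 8:121 9:90 11:25 11:88 12:71 12:56 12:14 15:11 15:9 17:11 18:11 29:71 30:71 32:71 33:75 34:68 35:68 38:67 39:73 40:66 41:65 43:65 44:65 46:65 49:68 50:68 52:71 53:70 56:72 59:75 59:70 61:64 62:75 65:73 65:46 67:10 67:40 70:11 71:12 73:8 74:8
-4 -4:121 -3:122 -1:118 0:121 2:121 2:118 4:116 6:124 8:119 9:119 11:122 11:118 12:109 12:90 13:117 14:109 14:91 15:69 15:29 15:93 15:52 16:15 18:10 20:14 22:9 22:21 24:13 26:17 29:59 34:77 35:66 37:75 38:71 39:71 41:69 41:68 45:73 47:70 48:71 49:67 5
[... 3285 characters left out ...]
5 65:7 65:8 68:7 70:14 71:10 72:13 74:9 75:7
20 -5:125 -5:91 -3:117 -2:89 -2:121 -0:115 3:119 3:104 4:118 4:14 4:93 6:46 6:87 6:68 6:119 7:90 8:112 9:44 9:23 9:65 10:89 11:91 12:35 12:80 13:64 19:70 19:68 21:67 22:67 25:73 26:74 28:71 29:72 30:68 30:45 31:40 31:70 37:74 39:69 40:69 42:67 42:65 45:66 48:63 48:71 51:71 52:71 54:65 56:54 57:64 57:42 58:42 60:12 60:43 60:34 60:13 63:10 66:11 67:11 69:15 69:8 71:9 72:11 75:8
28 -4:12 -3:16 -1:12 -1:10 3:18 5:13 6:14 17:75 18:74 19:70 19:66 22:69 23:71 26:10 27:58 27:81 27:39 27:34 27:14 28:64 29:13 30:10 33:13 34:16 36:12 37:12 38:11 39:11 45:37 46:37 48:45 49:43 51:33 55:44 55:37 57:45 58:46 59:36 60:32 61:17 63:5 64:9 66:7 67:9 69:4 72:11 74:14
```

Depth puts the V bottom at about 25 mm and the jar axis at about −1 mm in the vice frame, so there is still about 1 mm of gap with the lever at 1.14 rad. The play is therefore about 15.5 mm. Next I'll swing back and tighten about 1.15 rad.

```bash
L='python3 -c "from h import *;tau()"'
python3 -m crank '[[[0.4,7.1,0,0,0,-6,1],[0.4,7.1,0,0,0,-6,1],[0.4,7.1,0,0,0,-6,1],[0.4,7.1,0,0,0,-6,1]]]'>/dev/null; eval $L
python3 -m crank '[[[0.4,7.1,0,0,0,-6,1],[0.4,7.1,0,0,0,-6,1],[0.4,7.1,0,0,0,-6,1],[0,0,0,0,0,0,1]]]'>/dev/null; eval $L
python3 -m crank '[[[0,0,0,0,0,0,-0.1],[0,0,0,0,0,0,-0.1],[0,0,-20,0,0,0,-0.26],[0,0,-40,0,0,0,-0.26],[0,0,-40,0,0,0,-0.26]]]' >/dev/null
python3 - <<'E'
from h import *
plan([(.4495,.0275,.168,16.3,8)],-.26)
E
```

```text
t 21.23 th 0.726 rad 71.0 z 0.0678 Ftan 0.83 Frad 0.10 Fz 4.9 M [0.12 0.35 0.03] open 0.0149 ty -27.9
   tau_cw on tool 0.028
t 21.73 th 0.418 rad 70.9 z 0.0678 Ftan -0.63 Frad -1.93 Fz 5.7 M [ 0.41 -0.13  0.05] open 0.0153 ty -10.1
   tau_cw on tool -0.099
at 22.35 [ 0.502  -0.2602  0.1681] yaw -10.28 tilt [-1.2e-03  6.0e-04 -1.0e+00]
[[34.2, -12.9, 0.0, 0, 0, np.float64(-3.3), -0.26], [34.9, -10.9, 0.0, 0, 0, np.float64(-3.3), -0.26], [35.5, -8.8, 0.0, 0, 0, np.float64(-3.3), -0.26], [35.9, -6.8, 0.0, 0, 0, np.float64(-3.3), -0.26], [36.3, -4.7, 0.0, 0, 0, np.float64(-3.3), -0.26], [36.5, -2.6, 0.0, 0, 0, np.float64(-3.3), -0.26], [36.5, -0.4, 0.0, 0, 0, np.float64(-3.3), -0.26], [36.5, 1.7, 0.0, 0, 0, np.float64(-3.3), -0.26]]
```

```bash
python3 -m crank '[[[34,-13,0,0,0,-3.3,-0.26],[35,-11,0,0,0,-3.3,-0.26],[35,-9,0,0,0,-3.3,-0.26],[36,-7,0,0,0,-3.3,-0.26],[36,-5,0,0,0,-3.3,-0.26]]]' >/dev/null
python3 -m crank '[[[36,-3,0,0,0,-3.3,-0.26],[36,0,0,0,0,-3.3,-0.26],[36,2,0,0,0,-3.3,-0.26],[0,0,0,0,0,0,-0.26],[0,0,0,0,0,0,-0.26]]]'
python3 - <<'E'
from h import *
plan([(.4495,.0275,.067,16.3,4)],-.26)
E
```

```text
clock: 23.6
tcp_pos: [0.4499, 0.0255, 0.1676]
ee_rot: [[-0.279, 0.96, 0.0], [0.96, 0.279, -0.0], [-0.0, -0.0, -1.0]]
ft_force: [-0.1, -0.3, 0.7]
opening: 0.0551
grasp_force: 0.0
at 23.6 [0.4499 0.0255 0.1676] yaw 16.19 tilt [ 1.e-04 -2.e-04 -1.e+00]
[[0.5, 0.0, 25.1, 0, 0, np.float64(-0.0), -0.26], [0.5, 0.0, 25.1, 0, 0, np.float64(-0.0), -0.26], [0.5, 0.0, 25.1, 0, 0, np.float64(-0.0), -0.26], [0.5, 0.0, 25.1, 0, 0, np.float64(-0.0), -0.26]]
```

```bash
python3 -m crank '[[[1,0,25,0,0,0,-0.26],[1,0,25,0,0,0,-0.26],[0,0,25,0,0,0,-0.26],[0,0,25,0,0,0,-0.26],[0,0,0,0,0,0,-0.26]]]' | head -2
python3 -m crank '[[[0,0,0,0,0,0,1],[0,0,0,0,0,0,1],[0,0,0,0,0,0,1],[0,0,0,0,0,0,1]]]' | sed -n 2,6p
python3 -m crank '[[[0,0,0,0,0,8.4,1],[0,0,0,0,0,8.4,1],[0,0,0,0,0,8.4,1],[0,0,0,0,0,8.4,1]]]'|sed -n 2,6p
python3 -m crank '[[[0,0,0,0,0,8.4,1],[0,0,0,0,0,8.4,1],[0,0,0,0,0,8.4,1],[0,0,0,0,0,8.4,1],[0,0,0,0,0,0,1]]]'|sed -n 2,6p
python3 -m crank '[[[0,0,0,0,0,0,-0.26],[0,0,0,0,0,0,-0.26],[0,0,-20,0,0,0,-0.26],[0,0,-40,0,0,0,-0.1],[0,0,-40,0,0,0,-0.1]]]'>/dev/null
python3 - <<'E'
from h import *
plan([(.504,-.2595,.168,-10,8)],-.1)
E
```

```text
clock: 24.22
tcp_pos: [0.448, 0.0264, 0.0661]
tcp_pos: [0.4496, 0.027, 0.0685]
ee_rot: [[-0.278, 0.961, 0.001], [0.961, 0.278, -0.001], [-0.001, 0.001, -1.0]]
ft_force: [-2.4, -1.1, 5.4]
opening: 0.0373
grasp_force: 30.0
tcp_pos: [0.4492, 0.027, 0.0685]
ee_rot: [[0.304, 0.953, -0.0], [0.953, -0.304, -0.001], [-0.001, 0.0, -1.0]]
ft_force: [-5.3, -0.6, 8.8]
opening: 0.037
grasp_force: 30.0
tcp_pos: [0.4488, 0.0273, 0.0684]
ee_rot: [[0.779, 0.627, -0.001], [0.627, -0.779, -0.0], [-0.001, -0.0, -1.0]]
ft_force: [-7.3, 0.2, 9.6]
opening: 0.037
grasp_force: 30.0
at 26.475 [0.4492 0.0272 0.1687] yaw -51.04 tilt [-2.e-04  1.e-04 -1.e+00]
[[-17.2, 32.2, 0.1, 0, 0, np.float64(-5.1), -0.1], [-20.0, 30.5, 0.1, 0, 0, np.float64(-5.1), -0.1], [-22.7, 28.6, 0.1, 0, 0, np.float64(-5.1), -0.1], [-25.1, 26.5, 0.1, 0, 0, np.float64(-5.1), -0.1], [-27.4, 24.1, 0.1, 0, 0, np.float64(-5.1), -0.1], [-29.4, 21.6, 0.1, 0, 0, np.float64(-5.1), -0.1], [-31.3, 18.8, 0.1, 0, 0, np.float64(-5.1), -0.1], [-32.8, 16.0, 0.1, 0, 0, np.float64(-5.1), -0.1]]
```

```bash
python3 -m crank '[[[-17,32,0,0,0,-5.1,-0.1],[-20,30,0,0,0,-5.1,-0.1],[-23,29,0,0,0,-5.1,-0.1],[-25,26,0,0,0,-5.1,-0.1],[-27,24,0,0,0,-5.1,-0.1]]]' >/dev/null
python3 -m crank '[[[-29,22,0,0,0,-5.1,-0.1],[-31,19,0,0,0,-5.1,-0.1],[-32,16,0,0,0,-5.1,-0.1],[0,0,0,0,0,0,-0.1]]]'
python3 - <<'E'
from h import *
plan([(.504,-.259,.067,-10,4)],-.1)
p,d=imaging.read_camera("top");np.savez("t6.npz",p=p,d=d);prof(d)
E
```

```text
clock: 27.6
tcp_pos: [0.5038, -0.2607, 0.1672]
ee_rot: [[0.181, 0.983, -0.0], [0.983, -0.181, -0.001], [-0.001, -0.0, -1.0]]
ft_force: [0.3, 0.6, -0.1]
opening: 0.0478
grasp_force: 0.0
at 27.6 [ 0.5038 -0.2607  0.1672] yaw -10.45 tilt [-4.e-04 -7.e-04 -1.e+00]
[[0.4, -0.0, 25.0, 0, 0, np.float64(-0.1), -0.1], [0.4, -0.0, 25.0, 0, 0, np.float64(-0.1), -0.1], [0.4, -0.0, 25.0, 0, 0, np.float64(-0.1), -0.1], [0.4, -0.0, 25.0, 0, 0, np.float64(-0.1), -0.1]]
cap 148 [  2.3  -3.9 119.6]
-25 [6 3 2 0 3 0 0 2 9 6 9 0 0 0 0 0 0 0 0 4 9 7 1 3 3 3 4 2 0 0 0 0 0 0]
25 [ 0  0  0  0  0  0  0  1  4  4  3  0  0  0  0  0  1  1  1  5  8 11  2  3
  4  4  5  5  0  0  0  0  0  0]
```

The V pushed the jar back to −3.9 mm, so the play is now about 11.8 mm and onset should come near 0.83 rad. Next is a lever swing to check the feel.

```bash
L='python3 -c "from h import *;tau()"'
python3 -m crank '[[[0,0,25,0,0,0,-0.1],[0,0,25,0,0,0,-0.1],[0,0,25,0,0,0,-0.1],[0,0,25,0,0,0,-0.1],[0,0,0,0,0,0,-0.1]]]' >/dev/null
python3 -m crank '[[[0,0,0,0,0,0,1],[0,0,0,0,0,0,1],[0,0,0,0,0,0,1],[0,0,0,0,0,0,1],[0,0,0,0,0,0,1]]]' >/dev/null; eval $L
python3 -m crank '[[[0.3,-7.3,0,0,0,6,1],[0.3,-7.3,0,0,0,6,1],[0,0,0,0,0,0,1]]]'>/dev/null; eval $L
python3 -m crank '[[[0.3,-7.3,0,0,0,6,1],[0,0,0,0,0,0,1]]]'>/dev/null; eval $L
python3 -m crank '[[[0.3,-7.3,0,0,0,6,1],[0,0,0,0,0,0,1]]]'>/dev/null; eval $L
python3 -m crank '[[[0,-6.2,0,0,0,5,1],[0,0,0,0,0,0,1]]]'>/dev/null; eval $L
python3 -m crank '[[[0,-6.2,0,0,0,5,1],[0,0,0,0,0,0,1]]]'>/dev/null; eval $L
```

```text
t 28.90 th 0.414 rad 68.8 z 0.0679 Ftan 0.85 Frad 0.13 Fz 3.4 M [0.06 0.15 0.05] open 0.0152 ty -10.3
   tau_cw on tool 0.013
t 29.27 th 0.629 rad 68.9 z 0.0679 Ftan 0.46 Frad 2.83 Fz 3.4 M [-0.57  0.16 -0.04] open 0.0151 ty -22.3
   tau_cw on tool 0.076
t 29.52 th 0.732 rad 68.9 z 0.0679 Ftan -0.28 Frad 4.67 Fz 3.7 M [-0.97  0.43 -0.02] open 0.0150 ty -28.2
   tau_cw on tool 0.002
t 29.77 th 0.837 rad 68.9 z 0.0679 Ftan -0.15 Frad 4.71 Fz 4.6 M [-1.1   0.46 -0.01] open 0.0150 ty -34.2
   tau_cw on tool 0.001
t 30.02 th 0.925 rad 68.9 z 0.0679 Ftan -2.18 Frad 5.66 Fz 4.1 M [-1.2   0.54 -0.03] open 0.0152 ty -39.1
   tau_cw on tool -0.119
t 30.27 th 1.014 rad 69.0 z 0.0679 Ftan -2.24 Frad 5.32 Fz 4.2 M [-1.33  0.41 -0.08] open 0.0153 ty -44.2
   tau_cw on tool -0.075
```

```bash
L='python3 -c "from h import *;tau()"'
python3 -m crank '[[[0,-6.2,0,0,0,5,1],[0,0,0,0,0,0,1]]]'>/dev/null; eval $L
python3 -m crank '[[[0,0,0,0,0,0,1]]]'>/dev/null; eval $L
python3 - <<'E'
from h import *
p,d=imaging.read_camera("top");np.savez("t7.npz",p=p,d=d);prof(d)
E
eval $L
```

```text
t 30.52 th 1.102 rad 69.0 z 0.0679 Ftan -3.88 Frad 6.06 Fz 2.0 M [-1.43  0.39 -0.14] open 0.0149 ty -49.2
   tau_cw on tool -0.132
t 30.65 th 1.100 rad 69.0 z 0.0679 Ftan -4.17 Frad 6.13 Fz 3.4 M [-1.38  0.41 -0.08] open 0.0148 ty -49.1
   tau_cw on tool -0.209
cap 151 [ -0.2  -2.7 120.1]
-25 [6 3 2 0 0 2 0 0 0 5 8 8 5 0 0 0 0 0 0 4 9 7 1 2 4 4 3 3 0 0 0 0 0 0]
25 [0 0 0 0 0 0 0 0 0 4 1 4 1 0 0 0 0 1 1 3 8 9 3 3 4 5 3 5 0 0 0 0 0 0]
t 30.70 th 1.100 rad 69.0 z 0.0679 Ftan -4.40 Frad 5.54 Fz 3.6 M [-1.4   0.44 -0.1 ] open 0.0152 ty -49.1
   tau_cw on tool -0.203
```

Resistance sets in around 0.85–0.9 rad, and the jar centred itself (cap at −2.7 mm). The play is about 12.3–13 mm, which is on the loose side. I'll give the nut another 0.4 rad.

```bash
L='python3 -c "from h import *;tau()"'
python3 -m crank '[[[0.4,7.1,0,0,0,-6,1],[0.4,7.1,0,0,0,-6,1],[0.4,7.1,0,0,0,-6,1],[0.4,7.1,0,0,0,-6,1]]]'>/dev/null
python3 -m crank '[[[0.4,7.1,0,0,0,-6,1],[0.4,7.1,0,0,0,-6,1],[0.2,3.6,0,0,0,-3,1],[0,0,0,0,0,0,1]]]'>/dev/null; eval $L
python3 -m crank '[[[0,0,0,0,0,0,-0.1],[0,0,0,0,0,0,-0.1],[0,0,-20,0,0,0,-0.26],[0,0,-40,0,0,0,-0.26],[0,0,-40,0,0,0,-0.26]]]' >/dev/null
python3 - <<'E'
from h import *
plan([(.4495,.0275,.168,16.3,8)],-.26)
E
```

```text
t 31.70 th 0.425 rad 68.8 z 0.0679 Ftan -2.27 Frad 1.65 Fz 3.6 M [-0.35 -0.49 -0.09] open 0.0149 ty -10.1
   tau_cw on tool -0.063
at 32.325 [ 0.5017 -0.2568  0.168 ] yaw -10.24 tilt [-0.0017  0.0011 -1.    ]
[[33.8, -12.7, -0.0, 0, 0, np.float64(-3.3), -0.26], [34.5, -10.8, -0.0, 0, 0, np.float64(-3.3), -0.26], [35.1, -8.7, -0.0, 0, 0, np.float64(-3.3), -0.26], [35.5, -6.7, -0.0, 0, 0, np.float64(-3.3), -0.26], [35.8, -4.6, -0.0, 0, 0, np.float64(-3.3), -0.26], [36.0, -2.6, -0.0, 0, 0, np.float64(-3.3), -0.26], [36.1, -0.5, -0.0, 0, 0, np.float64(-3.3), -0.26], [36.1, 1.6, -0.0, 0, 0, np.float64(-3.3), -0.26]]
```

```bash
python3 -m crank '[[[34,-13,0,0,0,-3.3,-0.26],[34,-11,0,0,0,-3.3,-0.26],[35,-9,0,0,0,-3.3,-0.26],[35,-7,0,0,0,-3.3,-0.26],[36,-5,0,0,0,-3.3,-0.26]]]' >/dev/null
python3 -m crank '[[[36,-3,0,0,0,-3.3,-0.26],[36,0,0,0,0,-3.3,-0.26],[36,2,0,0,0,-3.3,-0.26],[0,0,0,0,0,0,-0.26],[0,0,0,0,0,0,-0.26]]]' | head -2
python3 -m crank '[[[1,0,25,0,0,0,-0.26],[0,0,25,0,0,0,-0.26],[0,0,25,0,0,0,-0.26],[0,0,25,0,0,0,-0.26],[0,0,0,0,0,0,-0.26]]]' | head -2
```

```text
clock: 33.58
tcp_pos: [0.4495, 0.0264, 0.1675]
clock: 34.2
tcp_pos: [0.448, 0.0263, 0.0661]
```

```bash
python3 -m crank '[[[0,0,0,0,0,0,1],[0,0,0,0,0,0,1],[0,0,0,0,0,0,1],[0,0,0,0,0,0,1]]]' | sed -n 2,6p
python3 -m crank '[[[0,0,0,0,0,7.7,1],[0,0,0,0,0,7.7,1],[0,0,0,0,0,7.6,1],[0,0,0,0,0,0,1]]]'|sed -n 2,6p
python3 -m crank '[[[0,0,0,0,0,0,-0.26],[0,0,0,0,0,0,-0.26],[0,0,-20,0,0,0,-0.26],[0,0,-40,0,0,0,-0.1],[0,0,-40,0,0,0,-0.1]]]'>/dev/null
python3 - <<'E'
from h import *
plan([(.503,-.2585,.168,-10,8)],-.1)
E
```

```text
tcp_pos: [0.4497, 0.027, 0.0685]
ee_rot: [[-0.278, 0.961, 0.001], [0.961, 0.278, -0.0], [-0.001, 0.001, -1.0]]
ft_force: [-2.5, -0.8, 5.1]
opening: 0.037
grasp_force: 30.0
tcp_pos: [0.4493, 0.0269, 0.0685]
ee_rot: [[0.122, 0.993, 0.0], [0.993, -0.122, -0.001], [-0.001, 0.0, -1.0]]
ft_force: [-4.2, -1.5, 7.9]
opening: 0.0368
grasp_force: 30.0
at 35.825 [0.4491 0.0272 0.1687] yaw -6.84 tilt [-3.e-04  2.e-04 -1.e+00]
[[-34.7, 10.9, 0.1, 0, 0, np.float64(0.4), -0.1], [-34.6, 11.2, 0.1, 0, 0, np.float64(0.4), -0.1], [-34.5, 11.4, 0.1, 0, 0, np.float64(0.4), -0.1], [-34.4, 11.7, 0.1, 0, 0, np.float64(0.4), -0.1], [-34.3, 11.9, 0.1, 0, 0, np.float64(0.4), -0.1], [-34.3, 12.1, 0.1, 0, 0, np.float64(0.4), -0.1], [-34.2, 12.4, 0.1, 0, 0, np.float64(0.4), -0.1], [-34.1, 12.6, 0.1, 0, 0, np.float64(0.4), -0.1]]
```

```bash
python3 -m crank '[[[-34,11,0,0,0,0.4,-0.1],[-34,11,0,0,0,0.4,-0.1],[-34,11,0,0,0,0.4,-0.1],[-34,12,0,0,0,0.4,-0.1],[-34,12,0,0,0,0.4,-0.1]]]' >/dev/null
python3 -m crank '[[[-34,12,0,0,0,0.4,-0.1],[-34,12,0,0,0,0.4,-0.1],[-34,12,0,0,0,0.4,-0.1],[0,0,0,0,0,0,-0.1]]]' | head -2
python3 -m crank '[[[0,0,25,0,0,0,-0.1],[0,0,25,0,0,0,-0.1],[0,0,25,0,0,0,-0.1],[0,0,25,0,0,0,-0.1],[0,0,0,0,0,0,-0.1]]]' |head -2
L='python3 -c "from h import *;tau()"'
python3 -m crank '[[[0,0,0,0,0,0,1],[0,0,0,0,0,0,1],[0,0,0,0,0,0,1],[0,0,0,0,0,0,1],[0,0,0,0,0,0,1]]]' >/dev/null; eval $L
python3 - <<'E'
from h import *
p,d=imaging.read_camera("top");prof(d)
E
python3 -m crank '[[[0.3,-7.3,0,0,0,6,1],[0.3,-7.3,0,0,0,6,1],[0,0,0,0,0,0,1]]]'>/dev/null; eval $L
python3 -m crank '[[[0.3,-7.3,0,0,0,6,1],[0,0,0,0,0,0,1]]]'>/dev/null; eval $L
```

```text
clock: 36.95
tcp_pos: [0.5018, -0.2585, 0.1672]
clock: 37.58
tcp_pos: [0.5011, -0.2539, 0.066]
t 38.20 th 0.445 rad 67.0 z 0.0680 Ftan -0.28 Frad -0.08 Fz 2.7 M [-0.05 -0.1  -0.1 ] open 0.0149 ty -10.1
   tau_cw on tool 0.081
cap 144 [-1.000e-01 -4.700e+00  1.195e+02]
-25 [3 4 3 2 2 0 0 0 7 8 8 1 0 0 0 0 0 0 2 5 8 9 0 2 4 4 3 2 0 0 0 0 0 0]
25 [0 0 0 0 0 0 0 1 4 4 3 2 0 0 0 0 1 0 0 7 9 8 2 4 4 4 4 2 0 0 0 0 0 0]
t 38.62 th 0.664 rad 67.1 z 0.0680 Ftan -0.26 Frad 0.63 Fz 3.3 M [-0.28 -0.22 -0.11] open 0.0151 ty -22.0
   tau_cw on tool 0.092
t 38.88 th 0.769 rad 67.1 z 0.0680 Ftan -1.60 Frad 0.92 Fz 2.8 M [-0.34 -0.24 -0.12] open 0.0150 ty -27.9
   tau_cw on tool 0.014
```

```bash
L='python3 -c "from h import *;tau()"'
python3 -m crank '[[[0.2,-6.2,0,0,0,5,1],[0,0,0,0,0,0,1]]]'>/dev/null; eval $L
python3 -m crank '[[[0.2,-6.2,0,0,0,5,1],[0,0,0,0,0,0,1]]]'>/dev/null; eval $L
python3 -m crank '[[[0.2,-6.2,0,0,0,5,1],[0,0,0,0,0,0,1]]]'>/dev/null; eval $L
python3 -m crank '[[[0.2,-6.2,0,0,0,5,1],[0,0,0,0,0,0,1]]]'>/dev/null; eval $L
```

```text
t 39.12 th 0.857 rad 67.2 z 0.0680 Ftan -4.79 Frad 0.95 Fz 3.9 M [-0.56 -0.56 -0.2 ] open 0.0148 ty -32.9
   tau_cw on tool -0.121
t 39.38 th 0.946 rad 67.2 z 0.0680 Ftan -5.68 Frad 0.55 Fz 3.1 M [-0.76 -0.87 -0.18] open 0.0152 ty -37.8
   tau_cw on tool -0.199
t 39.62 th 1.036 rad 67.3 z 0.0680 Ftan -6.48 Frad 0.05 Fz 1.4 M [-0.92 -1.07 -0.17] open 0.0152 ty -42.8
   tau_cw on tool -0.266
t 39.88 th 1.125 rad 67.3 z 0.0680 Ftan -7.18 Frad -0.57 Fz -0.1 M [-0.99 -1.21 -0.26] open 0.0152 ty -47.8
   tau_cw on tool -0.225
```

Onset is at about 0.77–0.8 rad, and the torque fits a play of about 11 mm, or about 67 N when home. Swinging it home now.

```bash
L='python3 -c "from h import *;tau()"'
python3 -m crank '[[[0.3,-7.1,0,0,0,6,1],[0.3,-7.1,0,0,0,6,1],[0.3,-7.1,0,0,0,6,1],[0,0,0,0,0,0,1]]]'>/dev/null; eval $L
python3 -m crank '[[[0.4,-7.1,0,0,0,6,1],[0.4,-7.1,0,0,0,6,1],[0,0,0,0,0,0,1]]]'>/dev/null; eval $L
python3 -m crank '[[[0.2,-3.6,0,0,0,3,1],[0,0,0,0,0,0,1]]]'>/dev/null; eval $L
```

```text
t 40.38 th 1.451 rad 67.3 z 0.0679 Ftan -4.37 Frad -3.56 Fz 0.7 M [-0.64 -1.23 -0.26] open 0.0148 ty -65.8
   tau_cw on tool -0.033
t 40.75 th 1.671 rad 67.2 z 0.0679 Ftan -1.35 Frad -5.03 Fz 1.3 M [-0.21 -1.11 -0.28] open 0.0155 ty -77.8
   tau_cw on tool 0.191
t 41.00 th 1.710 rad 67.2 z 0.0679 Ftan -3.53 Frad -5.34 Fz 0.7 M [-0.69 -1.28 -0.18] open 0.0155 ty -80.8
   tau_cw on tool -0.059
```

Past dead centre and on the stop at about 1.71 rad. I'll hold briefly, release, retreat and check.

```bash
python3 -m crank '[[[0,-1.5,0,0,0,0,1],[0,0,0,0,0,0,1],[0,0,0,0,0,0,1]]]' | head -2; python3 -c "from h import *;tau()"
python3 -m crank '[[[0,0,0,0,0,0,-0.1],[0,0,0,0,0,0,-0.1],[0,0,0,0,0,0,-0.1],[0,0,-20,0,0,0,-0.1],[0,0,-40,0,0,0,-0.1]]]'>/dev/null
python3 -m crank '[[[0,0,-50,0,0,0,-0.1],[0,0,-50,0,0,0,-0.1],[-40,0,-30,0,0,0,-0.1],[-40,0,-20,0,0,0,-0.1],[0,0,0,0,0,0,-0.1]]]'
python3 - <<'E'
from h import *
p,d=imaging.read_camera("top");prof(d);q,e=imaging.read_camera("side")
a=cv2.resize(p[200:290,285:425],None,fx=3.5,fy=3.5)[...,::-1];b=cv2.resize(q[190:265,305:430],None,fx=3.7,fy=3.7)[...,::-1]
o=np.zeros((600,500,3),np.uint8);o[:a.shape[0],:a.shape[1]]=a;o[320:320+b.shape[0],:b.shape[1]]=b;cv2.imwrite("pics/end.png",o)
print(p.shape);n=redknob("top",p,(330,200,425,290));print(n);x=onz("top",n[1],n[2],.095);dd=x[:2]-piv
print(x,"lever",np.radians((yaw0-np.degrees(np.arctan2(dd[1],dd[0])))%360))
E
```

```text
clock: 41.38
tcp_pos: [0.4468, -0.1991, 0.068]
t 41.38 th 1.711 rad 67.2 z 0.0680 Ftan -9.30 Frad -7.10 Fz -3.3 M [-1.77 -1.72 -0.14] open 0.0153 ty -80.8
   tau_cw on tool -0.481
clock: 42.62
tcp_pos: [0.3646, -0.2106, 0.2794]
ee_rot: [[0.988, 0.154, 0.003], [0.154, -0.988, -0.001], [0.002, 0.001, -1.0]]
ft_force: [1.1, 0.6, -0.0]
opening: 0.0481
grasp_force: 0.0
cap 146 [ 1.000e-01 -3.700e+00  1.195e+02]
-25 [0 0 0 0 0 0 0 0 0 5 9 8 4 0 0 0 0 0 1 6 9 8 0 2 4 4 4 2 0 0 0 0 0 0]
25 [3 2 0 1 0 1 0 0 0 4 5 7 1 0 0 0 0 1 0 7 9 6 4 4 4 5 3 5 0 0 0 0 0 0]
(420, 560, 3)
(29, np.float64(391.86206896551727), np.float64(257.2068965517241), np.int64(388), np.int64(395), np.int64(255), np.int64(259))
[ 0.44409805 -0.1961231   0.095     ] lever 1.7584371164475545
```

View pics/end.png

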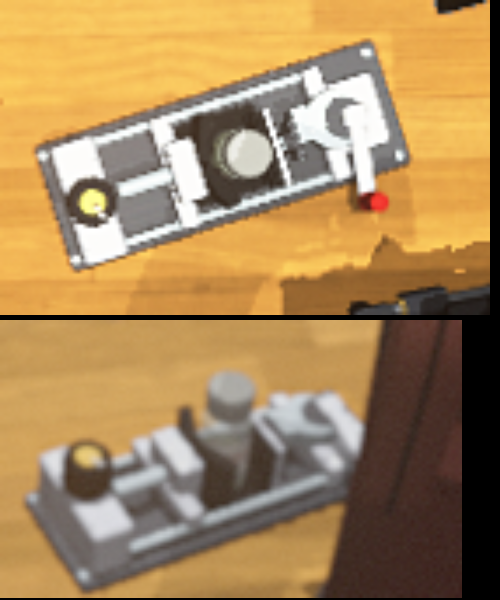

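The picture shows the lever fully home, with the knob at (375,202) and a measured angle of about 1.72 rad. The jar stands upright between pad and V, with its cap at (245,153), and the gripper is clear. Handing in.

```bash
python3 -c "from bench import r;print(r.sign_off())"
```

```text
the job is handed in; nothing more can be done
None
```

The jar is clamped and the job is handed in: the lever met firm resistance at about 0.8 rad, is fully home at about 1.71 rad, and the squeeze is an estimated 67 N; the hand-in gave no verdict.

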